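Set the plaque-painting stand and lock it

ROBOT

A 6-joint arm with a two-finger parallel gripper is mounted at the origin on the work surface. World frame = base frame: x ahead of the robot, y to its left, z up, the work surface at z = 0. Lengths are in m, angles in rad, forces in N, time in s.
With the tool pointing down it reaches from about 0.375 to 0.9 m from the base axis. Payload 3.1 kg.
Tool frame: the origin (TCP) lies midway between the tips of the shut fingers; the grasp point (between the pads) lies 19 mm behind it; z points along the fingers, y is the line along which they close (so a half turn about z gives the same grasp; the last joint's range is limited). The gripper opens to 87 mm and grips with 3 to 60 N. Pads are 19 mm wide; open, the fingers measure 117 mm over their backs; the gripper's body (75 mm by 190 mm) begins 51 mm behind the grasp point.
Start: joints at [-0.178, 0.527, 1.433, -0, 1.181, -0.178], TCP at [0.625, 0, 0.223] pointing down, gripper open.
Joint ranges: [-3.08, 3.08], [-0.75, 2.2], [0.22, 2.44], [-1.43, 4.57], [0, 2.65], [-2.85, 2.85]. Speed limits (rad/s): [2.79, 2.79, 3.14, 3.14, 3.14, 3.14].

INTERFACE

Orientations are given as a unit quaternion [x, y, z, w].
In Python, from rig import robot gives the robot as it stands.
- The arm moves only by the shell command python3 -m jog 'ROWS' [FORCE]. ROWS is a JSON object of lists of equal length, an entry for each row: "dp": the shift along the tool's x, y, z in mm, a list of three; "delta_rot": the turn, a rotation vector about the tool's x, y, z in rad, a list of three; "gripper": the opening, from -1 (shut) to 1 (fully open). A call has 1 to 12 rows; each row is the pose to reach, as a shift and turn from the pose commanded when the call began, along the tool's axes at that moment; what a row does not reach only later rows make up. A row lasts 1/10 s, in which the tool goes at most 50 mm and 8.59 degrees, less where a joint would pass 70% of its speed; a pose out of reach is approached as far as the arm can. A call with a gripper value outside its range is refused whole. The fingers move at their own pace and stop on an object; FORCE is the grip in N (left out, the last holds). Time passes only in rows, so rows that repeat a pose let the fingers close. It gives the time, the measured TCP pose, the force, the opening and the grip force at its end, in the units of the state.
- robot.get_obs(): the state, without advancing time (a new reading comes with each control period).
- robot.camera(name): name is "scene" or "side" or "wrist"; returns the picture (480x640x3 uint8, red, green, blue); there is no depth.
- robot.camera_model(name): a dict with "fx", "fy", "cx", "cy" (pixels), "xyz" and "orientation" of the camera in the world; the wrist camera has in their place "T_tool_cam" (4x4, takes a point from camera to tool coordinates, whose origin is the TCP and whose axes are the flange's). Camera axes: x right, y down, z forward; pixel columns grow to the right and rows downward; lengths in m; the calibration is good to about 2 mm. A picture is of the moment at which its call begins: read the wrist's pose just before it. camera_model takes no time and is no camera call.
- robot.hand_in(): hands the job in; it is judged then, once.
Trained networks look in the newest picture that a camera, given by its name, has taken for a name from the list of things; names that differ only in an ending like _2 or _b are one class to them, and where a whole thing is asked for, a point or a joint stands for the part that bears it (a point fixed in the world has none). Each returns a list of dicts, best first, with "score" (0 to 1); they miss things now and then, are a little off and sometimes report something else, mostly with a low value. They report only what shows in the picture. A call takes as long as a camera call.
- robot.search_frame(name, camera): "rect" ([left, top, right, bottom] in pixels, round what is visible of it).
The state is a dict: "time": time; "q": joint angles; "joint_velocities": joint speeds; "joint_torque": joint torques, N m; "position": TCP position; "tool_rot": TCP orientation; "ft_force": force on the tool from outside, world axes, zero at the start; "moment": the same for the moment, N m; "grip_width": finger opening in m; "grip_force": force on a finger pad.
Only numpy, scipy, OpenCV 4.12 (cv2) and the standard library are available. Lean on these libraries where they do the work, as an engineer would, in place of code of your own. Each camera call takes 0.05 s, during which the arm holds its last target. There are 200 camera calls.

TASK

Set up the plaque stand for painting: turn its turntable until the upright metal post points at the square wooden block on the round base (not at the round one), and tip the board so that the plaque slopes down towards the post at 35 degrees from level. With both angles set, press the lock lever on the base fully down. Leave everything else where it is, including the jar that stands on the base.

Things in the scene. Friction and masses are not known exactly. Their poses are not given: they have to be found in the camera images.
- stand_axis (a point): Top of the stand's fixed round plywood base (440 mm across, 12 mm thick, on the table) at its centre, on the vertical swivel axis. The frame is that of the fixed base: the lock lever is on its -y side.
- swivel (a joint): Turntable angle, rad, about the vertical axis, counter-clockwise from above positive; at 0 the post lies on the base's -x side. Stiff: stays where it is left. Travel -1.3 to 1.3. It carries a yoke of two uprights (tops 150 mm above the table, 200 mm apart) and a bar that ends in the post.
- post_top (a point): Centre of the top of the upright aluminium post (20 mm diameter, 55 mm tall, from 30 to 85 mm above the table) on the turntable's bar, 135 mm from the swivel axis. Its frame turns with the turntable: -x points outward from the axis through the post. The post can be pushed or pinched.
- board (a joint): Tilt of the board, rad: 0 level, positive with the edge on the post's side lower (35 degrees is 0.61). Travel -0.5 to 0.95. Stiff: stays where it is left. The level hinge axis lies 130 mm above the table, crosses the swivel axis and is square to the post's direction.
- board_front (a point): Middle of the top of the board's edge on the post's side. Board 160 mm (post direction) x 164 x 12 mm, hinged at its middle, underside on the hinge axis: at level this point is 80 mm from the swivel axis, 142 mm above the table. A plaque 100 x 140 x 18 mm is screwed on its middle, leaving a bare 30 mm strip at this edge. Pressing this edge down tips the board positive, the far edge back.
- lock (a joint): Steel lock lever's angle above level, rad: 0 fully down (locked), 1.0 the most it can be raised. Stiff: stays where it is left.
- lock_tip (a point): Upper side of the lever's free end, 100 mm from its pivot; the lever is a flat bar 22 mm wide and 12 mm thick.
- lock_pivot (a point): Pivot of the lock lever, 40 mm above the table, on the base 60 mm towards +x and 180 mm towards -y from the axis in the base's frame. The lever reaches from here in the base's -x direction and swings in a vertical plane.
- square_top (a point): Centre of the top of the fixed square block of dark wood, 46 x 46 x 26 mm, on the base about 180 mm from the swivel axis, to the left or right of the front: the mark to point at. Its top is 38 mm above the table.
- round_top (a point): Centre of the top of the fixed round block of the same dark wood, 46 mm across, 26 mm tall, on the base on the other side: the other mark, not wanted now.
- jar: Loose glass jar, 52 mm across, 75 mm tall, on the base; origin under its centre. Leave alone.
- paint_tray: Loose black paint tray 240 x 160 x 50 mm; origin under its centre. Leave alone.
- plaque_stack: Stack of four wooden plaques, 190 x 120 x 80 mm; origin under its centre. Leave alone.
- screwdriver: Loose screwdriver with an orange handle, lying on the table. Leave alone.
- brush: Loose paint brush lying on the table. Leave alone.
- roller: Loose paint roller, about 250 mm long, lying on the table. Leave alone.
- paint_can: Loose paint can, 90 mm across, 110 mm tall; origin under its centre. Leave alone.

How it is judged:
By the outcome, as a careful person would: the job done as asked, in the order asked, and still so for the second after the job is handed in, with the robot touching nothing.
It also fails if it takes over 58 s, if anything falls off the work surface, if the arm or the gripper's body presses on something with over 40 N, if the wrist force passes 120 N, or if a joint passes its speed limit or range.

## Working session

There is one attempt and no reset: what is moved stays moved. The work goes in short steps, Python scripts to look and compute and a shell command to move; the robot and the scene stay as the last step left them, time stands still between calls to the robot, and variables do not carry over. Pictures are saved under pics/ and viewed, at most 13 in all, crops included, and the job is handed in when it is done.

```bash
mkdir -p pics; ls; python3 - <<'E'
from rig import robot
import cv2,numpy as np
for c in ["scene","side"]:
    im=robot.camera(c); cv2.imwrite(f"pics/{c}0.png",im[:,:,::-1])
    m=robot.camera_model(c); print(c,{k:np.round(v,4).tolist() for k,v in m.items()})
    for n in ["post_top","square_top","round_top","lock_tip","lock_pivot","board_front","jar","stand_axis"]:
        r=robot.search_frame(n,c); print(n,[(np.round(d["rect"]).tolist(),round(d["score"],2)) for d in r[:2]])
print(robot.get_obs()); print(robot.camera_model("wrist"))
E
```

```text
pics
scene {'fx': 555.7332, 'fy': 555.7332, 'cx': 323.7633, 'cy': 239.1801, 'xyz': [1.372, -0.3909, 1.107], 'orientation': [0.7892, 0.4898, -0.2042, -0.309]}
post_top [([298.0, 207.0, 392.0, 300.0], 0.82)]
square_top [([275.0, 235.0, 294.0, 258.0], 0.54)]
round_top []
lock_tip [([270.0, 274.0, 298.0, 320.0], 0.89)]
lock_pivot [([256.0, 211.0, 430.0, 351.0], 0.58)]
board_front [([300.0, 208.0, 392.0, 283.0], 0.93)]
jar [([395.0, 227.0, 413.0, 259.0], 0.87)]
stand_axis [([259.0, 210.0, 430.0, 352.0], 0.77)]
side {'fx': 450.577, 'fy': 450.577, 'cx': 327.6119, 'cy': 238.9949, 'xyz': [0.1041, 0.937, 0.7073], 'orientation': [-0.1712, 0.8511, -0.4852, 0.1039]}
post_top [([265.0, 206.0, 360.0, 286.0], 0.66), ([262.0, 210.0, 341.0, 250.0], 0.16)]
square_top [([360.0, 251.0, 381.0, 268.0], 0.72), ([268.0, 207.0, 358.0, 288.0], 0.49)]
round_top [([339.0, 289.0, 357.0, 310.0], 0.82), ([384.0, 173.0, 443.0, 215.0], 0.71)]
lock_tip []
lock_pivot [([220.0, 210.0, 387.0, 330.0], 0.73), ([197.0, 363.0, 360.0, 480.0], 0.69)]
board_front [([264.0, 209.0, 339.0, 254.0], 0.79)]
jar [([260.0, 276.0, 283.0
[... 597 characters left out ...]
ray([7.07122733e-01, 7.07090828e-01, 1.73353306e-05, 3.52043152e-05]), 'ft_force': array([-0.26976996,  0.08477373, -0.2946918 ]), 'moment': array([-0.02582226,  0.01119536, -0.0272028 ]), 'grip_force': 0.0, 'grip_width': 0.08693677635367078}
{'fx': 422.1229708937664, 'fy': 422.1229708937664, 'cx': 325.6105682569617, 'cy': 237.47762499808627, 'T_tool_cam': array([[ 4.26000221e-04, -9.53942863e-01, -2.99988055e-01,
         8.35131711e-02],
       [ 9.99999861e-01,  3.12744723e-04,  4.25548830e-04,
         5.23673004e-04],
       [-3.12129588e-04, -2.99988194e-01,  9.53942863e-01,
        -1.61590304e-01],
       [ 0.00000000e+00,  0.00000000e+00,  0.00000000e+00,
         1.00000000e+00]])}
```

View pics/scene0.png

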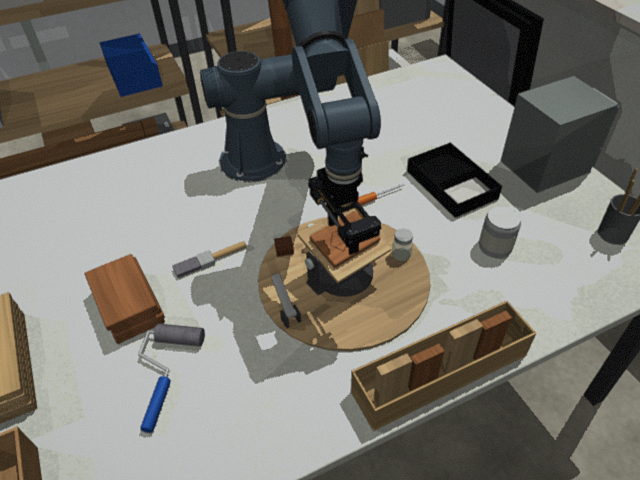

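View pics/side0.png

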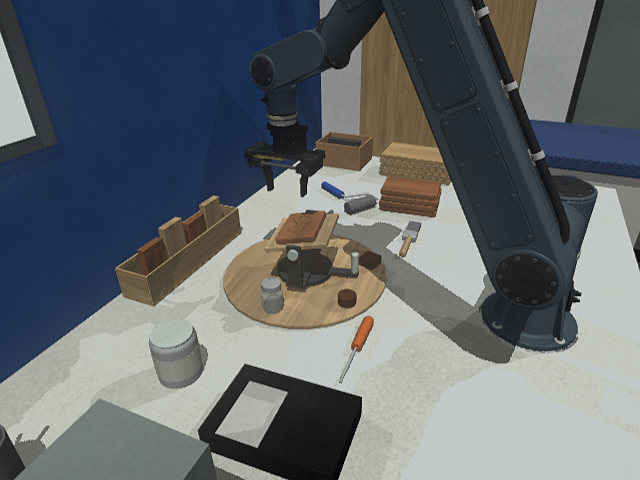

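```bash
cat > h.py <<'E'
from rig import robot
import numpy as np,cv2
from scipy.spatial.transform import Rotation as R
from scipy.optimize import least_squares
def cam(n,obs=None):
    m=robot.camera_model(n); K=(m["fx"],m["fy"],m["cx"],m["cy"])
    if n=="wrist":
        o=obs or robot.get_obs(); T=np.array(m["T_tool_cam"]); Rt=R.from_quat(o["tool_rot"]).as_matrix()
        return K,Rt@T[:3,:3],np.array(o["position"])+Rt@T[:3,3]
    return K,R.from_quat(m["orientation"]).as_matrix(),np.array(m["xyz"])
def proj(c,P):
    K,Rm,t=c; p=(np.atleast_2d(P)-t)@Rm
    return np.c_[K[0]*p[:,0]/p[:,2]+K[2],K[1]*p[:,1]/p[:,2]+K[3]]
def atz(c,uv,z):
    K,Rm,t=c; d=Rm@np.array([(uv[0]-K[2])/K[0],(uv[1]-K[3])/K[1],1]); return t+d*(z-t[2])/d[2]
E
python3 - <<'E'
from h import *
S,D=cam("scene"),cam("side")
a=np.linspace(0,2*np.pi,400)
def res(c):
    P=np.c_[c[0]+.22*np.cos(a),c[1]+.22*np.sin(a),0*a+.012]; r=[]
    for C,o in((S,(259,430,352)),(D,(223,386,330))):
        p=proj(C,P); r+=[p[:,0].min()-o[0],p[:,0].max()-o[1],p[:,1].max()-o[2]]
    return r
s=least_squares(res,[.7,0]); print(s.x,np.round(s.fun,1))
for n,uv,z in(("post",(354,254),.085),("square",(371,257),.038),("round",(347,294),.038),("jar",(272,282),.075)): print(n,atz(D,uv,z))
for n,uv,z in(("square",(284,241),.038),("pivot",(290,317),.04),("jar",(404,233),.075)): print(n,atz(S,uv,z))
im=cv2.imread("pics/scene0.png")[205:355,250:440]; cv2.imwrite("pics/sc.png",cv2.resize(im,None,fx=4,fy=4,interpolation=2))
im=cv2.imread("pics/side0.png")[200:335,215:395]; cv2.imwrite("pics/dc.png",cv2.resize(im,None,fx=4,fy=4,interpolation=2))
E
```

```text
[0.56519244 0.03616521] [-0.6  1.5 -3.4 -1.2 -0.1 -4.2]
post [0.43204884 0.01224521 0.085     ]
square [ 0.40848765 -0.06073542  0.038     ]
round [0.41003964 0.11844811 0.038     ]
jar [0.57524692 0.18790519 0.075     ]
square [ 0.40958726 -0.06386136  0.038     ]
pivot [ 0.64286738 -0.14785322  0.04      ]
jar [0.55726399 0.21210392 0.075     ]
```

View pics/sc.png

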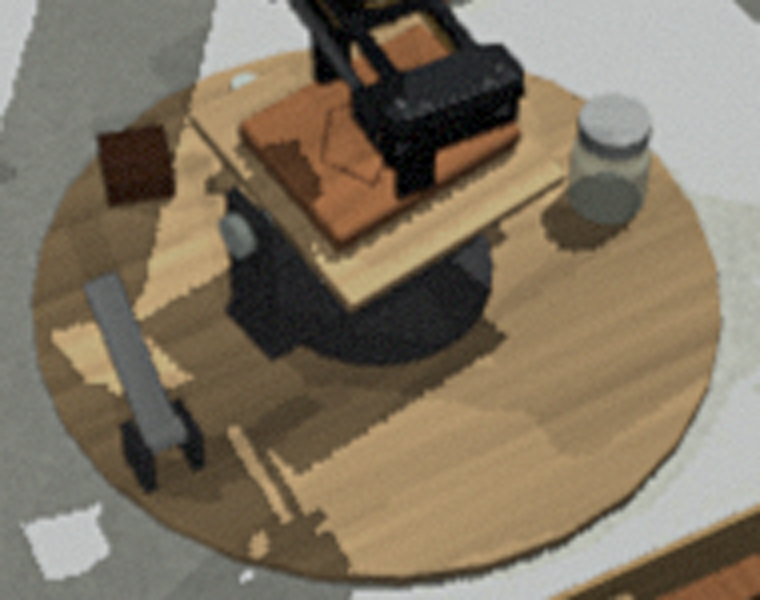

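View pics/dc.png

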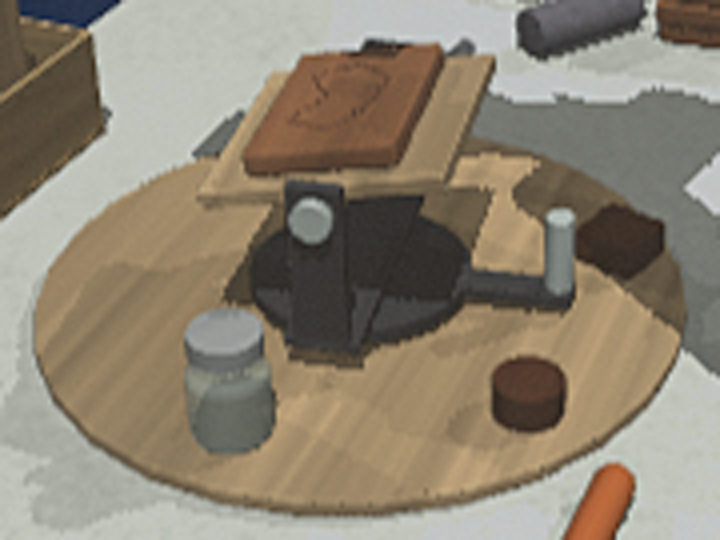

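```bash
cat > fit.py <<'E'
from h import *
S,D=cam("scene"),cam("side")
a=np.linspace(0,2*np.pi,400)
def res(c):
    P=np.c_[c[0]+.22*np.cos(a),c[1]+.22*np.sin(a),0*a+.012]; r=[]
    for C,o in((S,(258.5,430,217,349.3)),(D,(223.7,386.5,234.5,326.7))):
        p=proj(C,P); r+=[p[:,0].min()-o[0],p[:,0].max()-o[1],p[:,1].min()-o[2],p[:,1].max()-o[3]]
    return r
s=least_squares(res,[.57,0]); c=s.x; print(c,np.round(s.fun,1))
def tri(us,ud,z):
    f=lambda p:np.r_[proj(S,[*p,z])[0]-us,proj(D,[*p,z])[0]-ud]
    s=least_squares(f,[.5,0]); return s.x,s.fun
for n,us,ud,z in(("post",(310.7,225),(354.75,253.5),.085),("square",(284,242),(370.5,257),.038),("jar",(403.7,233.7),(271.5,281.7),.075)):
    p,f=tri(us,ud,z); v=p-c; print(n,p,np.round(f,1),"r",np.hypot(*v),"ang",np.degrees(np.arctan2(v[1],v[0])))
p=atz(D,(347.2,292.5),.038)[:2]; v=p-c; print("round",p,np.hypot(*v),np.degrees(np.arctan2(v[1],v[0])))
pv=atz(S,(291.2,315.5),.045)[:2]; v=pv-c; print("pivot",pv,np.hypot(*v),np.degrees(np.arctan2(v[1],v[0]))-np.degrees(np.arctan2(-.18,.06)))
for yaw in np.radians([-15,-10,-5,0,5,10]):
    Rz=lambda x,y:c+np.array([x*np.cos(yaw)-y*np.sin(yaw),x*np.sin(yaw)+y*np.cos(yaw)])
    print(np.degrees(yaw),"pivot px",proj(S,[*Rz(.06,-.18),.04]),[ (b,np.round(proj(S,[*Rz(.06-.1*np.cos(b)-.006*np.sin(b),-.18),.04+.1*np.sin(b)+.006*np.cos(b)])[0],1)) for b in (.3,.5,.7,.9)])
E
python3 fit.py
```

```text
[0.56397373 0.03509917] [-0.6  0.9 -2.4 -0.9 -1.3  0.  -3.3 -1.1]
post [0.43122242 0.00697563] [ 0.3  0.   0.3 -0.4] r 0.13569762281239675 ang -168.03866539192302
square [ 0.41137401 -0.06405273] [ 0.2 -0.5 -0.1 -0.8] r 0.18198289433198234 ang -146.9861404096075
jar [0.56779453 0.20107886] [-1.2  3.3  0.5  4.1] r 0.16602365533002744 ang 88.6813030905441
round [0.41172334 0.11269864] 0.17088550971713815 152.99282552068468
pivot [ 0.64363513 -0.14478588] 0.19673477554789126 5.451022673270558
-14.999999999999998 pivot px [[276.38576367 297.42062259]] [(0.3, array([270.1, 258.1])), (0.5, array([269.8, 255.3])), (0.7, array([269.7, 254. ])), (0.9, array([269.9, 254.5]))]
-10.0 pivot px [[279.68310783 302.06363813]] [(0.3, array([269.8, 263. ])), (0.5, array([269.8, 260.1])), (0.7, array([270.1, 258.9])), (0.9, array([270.8, 259.3]))]
-5.0 pivot px [[283.54757223 306.49232512]] [(0.3, array([270.2, 267.9])), (0.5, array([270.3, 265. ])), (0.7, array([271. , 263.7])), (0.9, array([272.2, 264.1]))]
0.0 pivot px [[287.9563038  310.66226041]] [(0.3, array([271.1, 272.8])), (0.5, array([271.5, 269.9])), (0.7, array([272.5, 268.6])), (0.9, array([274.2, 268.9]))]
5.0 pivot px [[292.87966493 314.53008133]] [(0.3, array([272.6, 277.7])), (0.5, array([273.2, 274.7])), (0.7, array([274.7, 273.3])), (0.9, array([276.9, 273.5]))]
10.0 pivot px [[298.28123145 318.054202  ]] [(0.3, array([274.7, 282.5])), (0.5, array([275.5, 279.5])), (0.7, array([277.4, 277.9])), (0.9, array([280.1, 277.9]))]
```

```bash
python3 -m jog '{"dp":[[0,-40,-30],[2,-90,-30],[4,-140,-30],[7,-194,-30],[7,-194,0],[7,-194,0],[7,-194,0],[7,-194,0],[7,-194,0],[7,-194,0],[7,-194,0],[7,-194,0]],"delta_rot":[[0,0,-1.78],[0,0,-1.78],[0,0,-1.78],[0,0,-1.78],[0,0,-1.78],[0,0,-1.78],[0,0,-1.78],[0,0,-1.78],[0,0,-1.78],[0,0,-1.78],[0,0,-1.78],[0,0,-1.78]],"gripper":[1,1,1,1,1,1,1,1,1,1,1,1]}' 20
python3 - <<'E'
from h import *
o=robot.get_obs(); im=robot.camera("wrist"); W=cam("wrist",o); cv2.imwrite("pics/w1.png",im[:,:,::-1])
print(o["q"],o["position"],R.from_quat(o["tool_rot"]).as_matrix().round(3))
for n in ["post_top","square_top","round_top","board_front"]:
    print(n,[(np.round(d["rect"]).tolist(),round(d["score"],2)) for d in robot.search_frame(n,"wrist")[:2]])
print(proj(W,[[.431,.007,.085],[.411,-.064,.038],[.412,.113,.038]]))
E
```

```text
time: 2.1
position: [0.4311, 0.007, 0.2228]
tool_rot: [-0.107, 0.994, -0.0, 0.0]
ft_force: [0.2, 0.4, -0.2]
grip_width: 0.0872
grip_force: 0.0
[-2.44114693e-01  2.66762741e-01  1.89575100e+00  1.37000369e-05
  9.78538311e-01 -2.02986518e+00] [0.43110594 0.00701427 0.22275364] [[-0.977 -0.213  0.001]
 [-0.213  0.977 -0.   ]
 [-0.    -0.    -1.   ]]
post_top [([165.0, 195.0, 476.0, 450.0], 0.66)]
square_top [([207.0, 130.0, 281.0, 209.0], 0.61)]
round_top [([427.0, 177.0, 485.0, 239.0], 0.68)]
board_front [([196.0, 334.0, 448.0, 448.0], 0.74)]
[[324.91771853 221.61533393]
 [245.25778608 165.31287844]
 [452.53812247 211.53464423]]
```

View pics/w1.png

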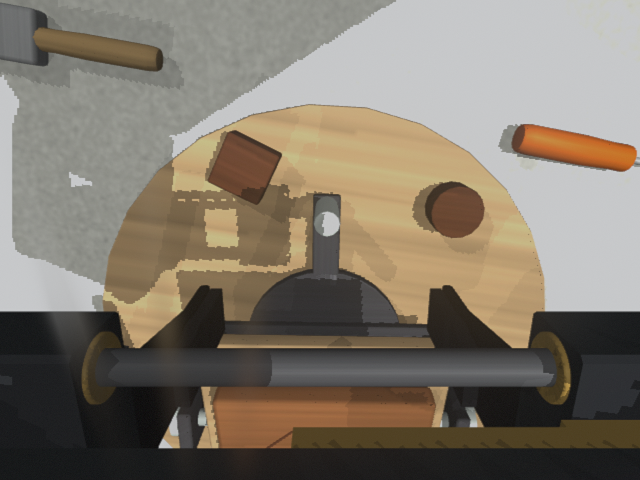

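```bash
python3 - <<'E'
from h import *
W=cam("wrist")
rim=np.array([atz(W,p,.012)[:2] for p in [(318,104),(366,108),(420,123),(470,153),(500,185),(530,236),(545,300),(167,168),(125,225),(107,280)]])
s=least_squares(lambda c:np.hypot(*(rim-c).T)-.22,[.56,.03]); c=s.x; print(c,s.fun.round(4))
A=lambda p:(p,np.hypot(*(p-c)),np.degrees(np.arctan2(*(p-c)[::-1])))
for n,uv,z in(("post",(327,223),.085),("bar",(326,200),.03),("sq",(244,166.5),.038),("rd",(457,209),.038)): print(n,A(atz(W,uv,z)[:2]))
for c in ([.564,.0351],): 
  c=np.array(c); 
  for n,uv,z in(("post",(327,223),.085),("sq",(244,166.5),.038),("rd",(457,209),.038)): print(n,A(atz(W,uv,z)[:2]))
E
```

```text
[0.56758298 0.03602697] [ 0.0023  0.0017  0.002   0.0009 -0.0016 -0.0033 -0.003  -0.0014 -0.0026
 -0.0025]
post (array([0.43157766, 0.00874954]), np.float64(0.13871375266780783), np.float64(-168.65913470573116))
bar (array([0.42669681, 0.00702147]), np.float64(0.14384099605144124), np.float64(-168.36655150153538))
sq (array([ 0.4114453 , -0.06463702]), np.float64(0.18577463437491584), np.float64(-147.18959752554795))
rd (array([0.40983929, 0.11620154]), np.float64(0.17694923732196083), np.float64(153.05766012609362))
post (array([0.43157766, 0.00874954]), np.float64(0.13501859979371986), np.float64(-168.7458283351505))
sq (array([ 0.4114453 , -0.06463702]), np.float64(0.1822646690792757), np.float64(-146.8241930877632))
rd (array([0.40983929, 0.11620154]), np.float64(0.17419237435410612), np.float64(152.25184366414516))
```

```bash
python3 -m jog '{"dp":[[-1,1,40],[-1,1,80],[-1,1,120],[-1,1,155],[-1,1,170],[-1,1,170],[-1,1,170],[-1,1,170],[-1,1,170],[-1,1,170],[-1,1,170],[-1,1,170]],"delta_rot":[[0,0,0],[0,0,0],[0,0,0],[0,0,0],[0,0,0],[0,0,0],[0,0,0],[0,0,0],[0,0,0],[0,0,0],[0,0,0],[0,0,0]],"gripper":[1,1,1,1,1,-1,-1,-1,-1,-1,-1,-1]}' 25
```

```text
time: 3.55
position: [0.4319, 0.0082, 0.0529]
tool_rot: [-0.104, 0.995, -0.0, 0.0]
ft_force: [-0.1, 0.8, -0.4]
grip_width: 0.0389
grip_force: 0.0
```

```bash
python3 -m jog '{"dp":[[0,0,0],[0,0,0],[0,0,0],[0,0,0],[-0.6,-12.7,0],[-2.4,-25.3,0],[-5.3,-37.4,0],[-9.6,-49.6,0],[-9.6,-49.6,0],[-9.6,-49.6,0],[-9.6,-49.6,0],[-9.6,-49.6,0]],"delta_rot":[[0,0,0],[0,0,0],[0,0,0],[0,0,0],[0,0,-0.094],[0,0,-0.188],[0,0,-0.281],[0,0,-0.375],[0,0,-0.375],[0,0,-0.375],[0,0,-0.375],[0,0,-0.375]],"gripper":[-1,-1,-1,-1,-1,-1,-1,-1,-1,-1,-1,-1]}' 25
```

```text
time: 4.75
position: [0.4507, -0.0388, 0.0525]
tool_rot: [-0.288, 0.958, -0.0, -0.001]
ft_force: [-2.8, -4.1, 2.5]
grip_width: 0.0189
grip_force: 25.0
```

```bash
python3 -m jog '{"dp":[[0,0,0],[0,0,0],[0,0,0],[0,0,0],[0,0,0],[0,0,-40],[0,0,-90],[0,0,-140],[0,0,-170],[0,0,-170],[0,0,-170]],"delta_rot":[[0,0,0],[0,0,0],[0,0,0],[0,0,0],[0,0,0],[0,0,0],[0,0,0],[0,0,0],[0,0,0],[0,0,0],[0,0,0]],"gripper":[1,1,1,1,1,1,1,1,1,1,1]}' 25
python3 - <<'E'
from h import *
o=robot.get_obs(); im=robot.camera("wrist"); W=cam("wrist",o); cv2.imwrite("pics/w2.png",im[:,:,::-1])
a=cv2.imread("pics/side0.png")
im=robot.camera("side"); cv2.imwrite("pics/s2.png",im[:,:,::-1])
print(o["position"],o["tool_rot"])
cv2.imwrite("pics/v2.png",np.vstack([cv2.imread("pics/w2.png")[60:460,:],]))
E
```

```text
time: 5.85
position: [0.4513, -0.0382, 0.2229]
tool_rot: [-0.288, 0.958, -0.0, 0.001]
ft_force: [-0.1, -0.1, -0.6]
grip_width: 0.0865
grip_force: 0.0
[ 0.45134673 -0.03816808  0.22292049] [-2.88013489e-01  9.57626129e-01 -3.58341171e-04  5.46368689e-04]
```

View pics/w2.png

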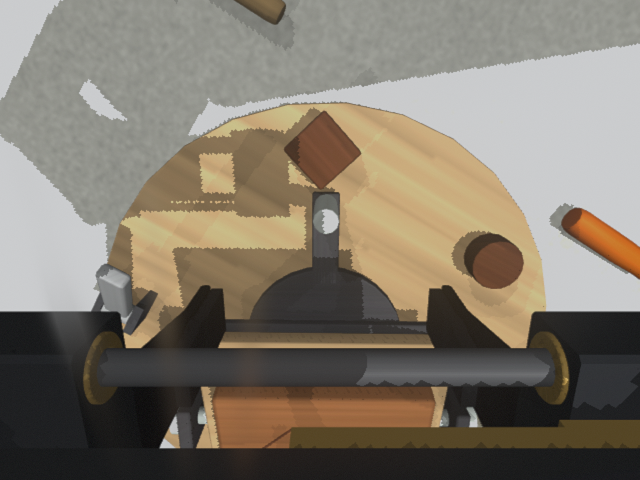

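```bash
python3 - <<'E'
from h import *
W=cam("wrist"); c=np.array([.565,.0355])
A=lambda p:(p,np.hypot(*(p-c)),np.degrees(np.arctan2(*(p-c)[::-1])))
for n,uv,z in(("post",(326.5,221),.085),("bar",(326,195),.03),("barin",(326,262),.03),("sq",(322.5,149.5),.038),("rd",(494,261),.038)): print(n,A(atz(W,uv,z)[:2]))
# board front edge px vs tilt
u=np.array([np.cos(np.radians(-147)),np.sin(np.radians(-147))]); t=np.array([-u[1],u[0]])
S,D=cam("scene"),cam("side")
for b in np.radians([-20,-10,0,10,20,35]):
    U=.08*np.cos(b)+.012*np.sin(b); Z=.13-.08*np.sin(b)+.012*np.cos(b)
    P=[[*(c+u*U+t*k),Z] for k in(-.082,.082)]
    print(round(np.degrees(b)),[proj(C,P).round().tolist() for C in(W,S,D)])
im=cv2.imread("pics/s2.png")[200:335,215:395]; cv2.imwrite("pics/s2c.png",cv2.resize(im,None,fx=4,fy=4,interpolation=2))
E
```

```text
post (array([ 0.44854477, -0.03745139]), np.float64(0.13741807161882355), np.float64(-147.93561549532225))
bar (array([ 0.44198481, -0.04200726]), np.float64(0.14539640083646183), np.float64(-147.78650716537769))
barin (array([ 0.49263512, -0.00846796]), np.float64(0.0846750068458273), np.float64(-148.7176777270183))
sq (array([ 0.41119409, -0.06580411]), np.float64(0.1841705194859645), np.float64(-146.62914065940498))
rd (array([0.40856555, 0.11165881]), np.float64(0.17398822253633994), np.float64(154.04125176824675))
-20 [[[461.0, 368.0], [183.0, 366.0]], [[336.0, 201.0], [301.0, 243.0]], [[336.0, 233.0], [324.0, 204.0]]]
-10 [[[456.0, 347.0], [189.0, 346.0]], [[334.0, 204.0], [299.0, 246.0]], [[338.0, 238.0], [327.0, 208.0]]]
0 [[[450.0, 331.0], [195.0, 330.0]], [[333.0, 208.0], [298.0, 249.0]], [[339.0, 242.0], [328.0, 212.0]]]
10 [[[444.0, 319.0], [201.0, 318.0]], [[333.0, 212.0], [298.0, 253.0]], [[340.0, 247.0], [328.0, 217.0]]]
20 [[[439.0, 312.0], [207.0, 310.0]], [[333.0, 216.0], [299.0, 257.0]], [[339.0, 252.0], [328.0, 221.0]]]
35 [[[431.0, 308.0], [214.0, 306.0]], [[336.0, 222.0], [302.0, 264.0]], [[336.0, 259.0], [325.0, 228.0]]]
```

View pics/s2c.png

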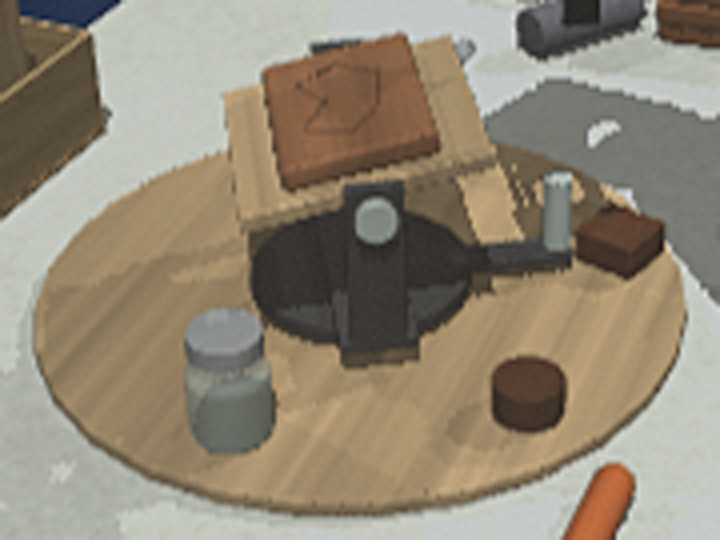

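```bash
python3 -m jog '{"dp":[[0,0,40],[0,0,90],[0,0,140],[0,0,170],[0,0,170],[0,0,170],[0,0,170],[0,0,170],[0,-1.2,170],[0,-2.3,170],[0,-2.3,170],[0,-2.3,170]],"delta_rot":[[0,0,0],[0,0,0],[0,0,0],[0,0,0],[0,0,0],[0,0,0],[0,0,0],[0,0,0],[0,0,-0.009],[0,0,-0.017],[0,0,-0.017],[0,0,-0.017]],"gripper":[0,0,0,0,-1,-1,-1,-1,-1,-1,-1,-1]}' 25 && python3 -m jog '{"dp":[[0,0,0],[0,0,0],[0,0,-40],[0,0,-90],[0,0,-140],[0,0,-170],[0,0,-170],[0,0,-170]],"delta_rot":[[0,0,0],[0,0,0],[0,0,0],[0,0,0],[0,0,0],[0,0,0],[0,0,0],[0,0,0]],"gripper":[0,0,0,0,0,0,0,0]}' 25
python3 - <<'E'
from h import *
o=robot.get_obs(); im=robot.camera("wrist"); cv2.imwrite("pics/w3.png",im[:,:,::-1])
g=im.astype(int); 
# bar centre columns (dark) rows 192-205, 235-260
for r in (197,203,240,250,260):
    row=g[r].sum(1)[290:365]; d=np.where(row<200)[0]; print(r,d.min()+290,d.max()+290)
m=(g[:,:,0]>60)&(g[:,:,0]<140)&(g[:,:,0]>1.5*g[:,:,1]); m=m[100:190,270:380].astype(np.uint8)
m=cv2.morphologyEx(m,cv2.MORPH_OPEN,np.ones((5,5)));n,l,st,ce=cv2.connectedComponentsWithStats(m); print(st,ce+[270,100])
E
```

```text
time: 7.15
position: [0.4531, -0.0401, 0.0538]
tool_rot: [-0.296, 0.955, -0.0, 0.001]
ft_force: [-0.4, 2.2, 7.0]
grip_width: 0.0196
grip_force: 25.0
time: 7.95
position: [0.4527, -0.0403, 0.223]
tool_rot: [-0.296, 0.955, -0.001, 0.001]
ft_force: [-0.2, 0.0, -0.3]
grip_width: 0.0436
grip_force: 0.0
197 314 316
203 313 314Traceback (most recent call last):
  File "<stdin>", line 6, in <module>
    return umr_minimum(a, axis, None, out, keepdims, initial, where)
ValueError: zero-size array to reduction operation minimum which has no identity
```

```bash
python3 - <<'E'
import cv2,numpy as np
for f in("w2","w3"):
    g=cv2.GaussianBlur(cv2.imread(f"pics/{f}.png"),(0,0),1).astype(int)
    for r in (200,250): print(f,r,g[r,300:356:3].sum(1))
    red=((g[:,:,2]-1.55*g[:,:,1]>0)&(g[:,:,2]<190))[95:195,260:390].astype(np.uint8)
    n,l,st,ce=cv2.connectedComponentsWithStats(red); k=st[1:,4].argmax()+1; print(st[k]+[260,95,0,0,0],ce[k]+[260,95])
E
```

```text
w2 200 [325 325 322 322 242 220 286 298 300 295 300 305 274 300 481 484 482 498
 510]
w2 250 [316 311 315 293 237 244 245 250 246 249 238 232 223 297 312 348 319 409
 461]
[328 165   3   3   3] [329. 166.]
w3 200 [347 348 348 346 268 225 306 319 322 318 319 326 302 306 500 516 517 515
 530]
w3 250 [350 330 321 318 249 259 261 268 263 267 250 250 246 280 302 298 301 342
 509]Traceback (most recent call last):
  File "<stdin>", line 6, in <module>
ValueError: attempt to get argmax of an empty sequence
```

```bash
python3 -m jog '{"dp":[[-30,0,20],[-61.5,0,30],[-61.5,0,40],[-61.5,0,50],[-61.5,0,60],[-61.5,0,70],[-61.5,0,80],[-61.5,0,90],[-61.5,0,100],[-61.5,0,110],[-61.5,0,117],[-61.5,0,117]],"delta_rot":[[0,0,0],[0,0,0],[0,0,0],[0,0,0],[0,0,0],[0,0,0],[0,0,0],[0,0,0],[0,0,0],[0,0,0],[0,0,0],[0,0,0]],"gripper":[-1,-1,-1,-1,-1,-1,-1,-1,-1,-1,-1,-1]}' 25
python3 - <<'E'
from h import *
for n in("side","scene"):
    im=robot.camera(n); cv2.imwrite(f"pics/{n}4.png",im[:,:,::-1])
a=cv2.imread("pics/side4.png")[200:290,260:390]; b=cv2.imread("pics/scene4.png")[200:290,260:390]
cv2.imwrite("pics/v4.png",cv2.resize(np.hstack([a,b]),None,fx=3,fy=3,interpolation=2))
S,D=cam("scene"),cam("side"); c=np.array([.565,.0355])
u=np.array([np.cos(np.radians(-146.7)),np.sin(np.radians(-146.7))]); t=np.array([-u[1],u[0]])
for b in np.radians([25,30,35,40]):
    for s in(.08,-.08):
        U=s*np.cos(b)+.012*np.sin(b); Z=.13-s*np.sin(b)+.012*np.cos(b)
        P=[[*(c+u*U+t*k),Z] for k in(-.082,.082)]
        print(round(np.degrees(b)),s,[proj(C,P).round(1).tolist() for C in(D,S)])
E
```

```text
time: 9.2
position: [0.5032, -0.006, 0.1054]
tool_rot: [-0.296, 0.955, -0.0, 0.0]
ft_force: [0.2, -0.1, 1.9]
grip_width: 0.0005
grip_force: 1.0
25 0.08 [[[338.5, 254.5], [326.9, 223.5]], [[333.9, 218.0], [299.6, 259.6]]]
25 -0.08 [[[278.2, 236.6], [273.1, 206.3]], [[386.2, 218.8], [353.2, 263.8]]]
30 0.08 [[[337.6, 256.8], [326.1, 225.6]], [[334.6, 220.2], [300.5, 261.8]]]
30 -0.08 [[[279.8, 234.4], [274.5, 204.2]], [[384.8, 216.4], [351.6, 261.4]]]
35 0.08 [[[336.5, 259.1], [325.2, 227.8]], [[335.6, 222.3], [301.7, 264.0]]]
35 -0.08 [[[281.7, 232.2], [276.1, 202.2]], [[383.2, 214.2], [349.8, 259.1]]]
40 0.08 [[[335.2, 261.3], [324.0, 229.8]], [[336.8, 224.5], [303.0, 266.2]]]
40 -0.08 [[[283.7, 230.2], [277.9, 200.4]], [[381.4, 212.0], [347.8, 256.7]]]
```

View pics/v4.png

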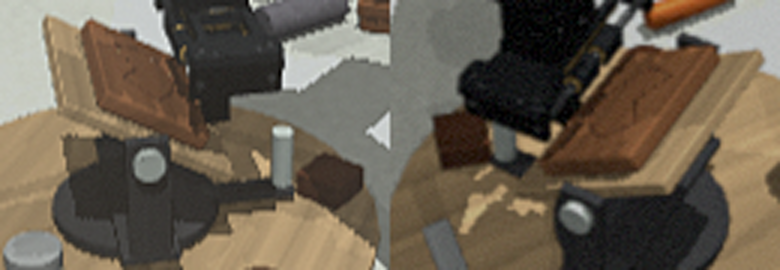

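```bash
python3 -m jog '{"dp":[[0,0,2.5],[0,0,5],[0,0,5]],"delta_rot":[[0,0,0],[0,0,0],[0,0,0]],"gripper":[-1,-1,-1]}' && python3 -m jog '{"dp":[[0,0,-30],[30,0,-70],[61.5,0,-118],[61.5,0,-118],[61.5,0,-118]],"delta_rot":[[0,0,0],[0,0,0],[0,0,0],[0,0,0],[0,0,0]],"gripper":[-1,-1,0,1,1]}'
python3 - <<'E'
from h import *
for n in("side","scene","wrist"):
    im=robot.camera(n); cv2.imwrite(f"pics/{n}5.png",im[:,:,::-1])
a=cv2.imread("pics/side5.png")[200:280,260:390]; b=cv2.imread("pics/scene5.png")[200:280,265:395]
w=cv2.imread("pics/wrist5.png")[95:345,170:490]
v=np.hstack([cv2.resize(x,None,fx=3,fy=3,interpolation=2) for x in(a,b)])
w=cv2.resize(w,(440,344)); v=np.vstack([v,np.pad(w,((0,0),(0,v.shape[1]-440),(0,0)))])
cv2.imwrite("pics/v5.png",v); print(v.shape,robot.get_obs()["position"])
E
```

```text
time: 9.6
position: [0.5038, -0.0058, 0.1011]
tool_rot: [-0.296, 0.955, -0.0, 0.001]
ft_force: [-0.3, 0.1, 4.8]
grip_width: 0.0007
grip_force: 2.3
time: 10.1
position: [0.4527, -0.0408, 0.2195]
tool_rot: [-0.295, 0.955, -0.001, 0.001]
ft_force: [0.2, -0.9, -0.4]
grip_width: 0.0168
grip_force: 0.0
(584, 780, 3) [ 0.45228477 -0.03979769  0.21720428]
```

View pics/v5.png

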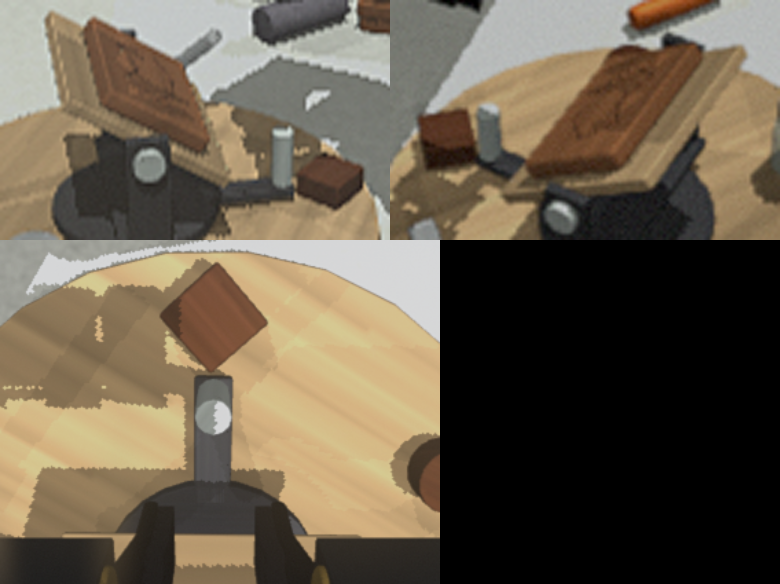

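```bash
cat > tilt.py <<'E'
from h import *
import sys
from scipy.optimize import minimize
c=np.array([.565,.0355])
def corners(b,yaw,h0,h1,L,Wd):
    u=np.array([np.cos(yaw),np.sin(yaw)]); t=np.array([-u[1],u[0]])
    return np.array([[*(c+u*(s*np.cos(b)+h*np.sin(b))+t*k),.13-s*np.sin(b)+h*np.cos(b)] for s in(-L,L) for k in(-Wd,Wd) for h in(h0,h1)])
def mask(C,P,sh,box):
    p=proj(C,P)+sh-[box[0],box[1]]; h=cv2.convexHull(((p+.5)*4*256-128).astype(np.int32))
    m=np.zeros(((box[3]-box[1])*4,(box[2]-box[0])*4),np.uint8); cv2.fillConvexPoly(m,h,1,shift=8); return cv2.resize(m.astype(np.float32),None,fx=.25,fy=.25,interpolation=cv2.INTER_AREA)
for f,cn,box in((f"side{sys.argv[1]}","side",(270,195,350,270)),(f"scene{sys.argv[1]}","scene",(295,205,390,275))):
    g=cv2.imread(f"pics/{f}.png")[box[1]:box[3],box[0]:box[2]].astype(float)
    m=((g[:,:,2]>1.6*g[:,:,1])).astype(np.uint8); m=cv2.morphologyEx(m,cv2.MORPH_CLOSE,np.ones((5,5)))
    n,l,st,ce=cv2.connectedComponentsWithStats(m); k=st[1:,4].argmax()+1; m=(l==k).astype(np.float32)
    m=cv2.morphologyEx(m,cv2.MORPH_OPEN,np.ones((3,3)))
    C=cam(cn); best=[]
    for b in range(24,44,2):
        f2=lambda x:np.abs(mask(C,corners(np.radians(b),np.radians(-146.7),.012,.030,.05,.07),x,box)-m).sum()
        r=minimize(f2,[0,0],method="Nelder-Mead",options=dict(initial_simplex=[[0,0],[2,0],[0,2]],maxfev=60)); best.append((b,round(float(r.fun)),r.x.round(1).tolist()))
    print(cn,m.sum(),best)
E
python3 tilt.py 5
```

```text
Traceback (most recent call last):
  File "tilt.py", line 14, in <module>
    n,l,st,ce=cv2.connectedComponentsWithStats(m); k=st[1:,4].argmax()+1; m=(l==k).astype(np.float32)
                                                     ~~~~~~~~~~~~~~~^^
ValueError: attempt to get argmax of an empty sequence
```

```bash
python3 - <<'E'
import cv2
a=cv2.imread("pics/side5.png");b=cv2.imread("pics/scene5.png")
print(a[220,300],a[230,312],a[240,325],a[220,280],a[248,318],b[230,345],b[245,330],b[225,355],b[225,380],b[262,330])
E
```

```text
[ 69  93 128] [55 72 97] [ 63  87 119] [109 144 165] [ 99 131 150] [39 63 96] [ 44  66 100] [39 64 94] [ 97 132 155] [58 81 98]
```

```bash
sed -i 's/\.astype(float)$/; g=cv2.GaussianBlur(g,(0,0),.7).astype(float)/; s/1.6\*g/1.27*g/' tilt.py; python3 tilt.py 5
```

```text
side 925.0 [(24, 325, [1.8, 0.5]), (26, 293, [1.9, 0.6]), (28, 264, [1.3, 0.7]), (30, 240, [1.9, 0.8]), (32, 220, [0.2, 0.4]), (34, 196, [1.1, 0.3]), (36, 174, [0.7, -0.2]), (38, 152, [0.4, 0.1]), (40, 141, [0.0, -0.1]), (42, 160, [-0.2, -0.2])]
scene 1393.0 [(24, 417, [-3.2, 0.0]), (26, 357, [-3.2, 0.0]), (28, 297, [-3.0, -0.2]), (30, 238, [-2.6, 0.0]), (32, 187, [-1.6, -0.2]), (34, 143, [-1.1, -0.5]), (36, 99, [-0.6, -0.4]), (38, 104, [-0.2, -0.4]), (40, 164, [-0.2, -0.2]), (42, 234, [-0.0, -0.3])]
```

```bash
cat >> tilt.py <<'E'
    for thr in (1.22,1.27,1.32):
        m=(g[:,:,2]>thr*g[:,:,1]).astype(np.uint8); n,l,st,ce=cv2.connectedComponentsWithStats(m); k=st[1:,4].argmax()+1; m=cv2.morphologyEx((l==k).astype(np.float32),cv2.MORPH_CLOSE,np.ones((5,5)))
        for e in (-.002,-.001,0,.001):
            f3=lambda x:np.abs(mask(C,corners(np.radians(x[2]),np.radians(-146.7+x[3]),.012-min(e,0)*.5,.030+e,.05+e,.07+e),x[:2],box)-m).sum()
            r=min((minimize(f3,[0,0,b0,0],method="Nelder-Mead",options=dict(initial_simplex=[[0,0,b0,0],[1.5,0,b0,0],[0,1.5,b0,0],[0,0,b0+3,0],[0,0,b0,2]],maxfev=200)) for b0 in(30,35,39)),key=lambda r:r.fun)
            print(cn,thr,m.sum(),e,round(r.fun),r.x.round(1))
E
python3 tilt.py 5 | grep -v '\['"("
```

```text
side 1.22 972.0 -0.002 40 [ 0.8  0.2 34.5  1. ]
side 1.22 972.0 -0.001 57 [ 0.5  0.1 35.9  1.5]
side 1.22 972.0 0 87 [ 0.2  0.  36.5  3.3]
side 1.22 972.0 0.001 115 [-0.1  0.1 37.9  4. ]
side 1.27 930.0 -0.002 50 [ 0.6  0.1 35.6  1.8]
side 1.27 930.0 -0.001 77 [ 0.3  0.  36.6  2.8]
side 1.27 930.0 0 111 [-0.1 -0.1 38.   3.7]
side 1.27 930.0 0.001 137 [-0.3  0.  38.1  4.7]
side 1.32 875.0 -0.002 77 [ 0.5 -0.2 36.9  2.6]
side 1.32 875.0 -0.001 108 [ 0.1 -0.1 38.1  3.7]
side 1.32 875.0 0 141 [-0.  -0.2 38.9  4.7]
side 1.32 875.0 0.001 167 [-0.3 -0.2 39.4  5.8]
scene 1.22 1460.0 -0.002 86 [-1.4 -0.  32.4  1.2]
scene 1.22 1460.0 -0.001 67 [-1.3  0.1 34.2  0.6]
scene 1.22 1460.0 0 76 [-1.   0.  35.5  0.2]
scene 1.22 1460.0 0.001 97 [-0.4 -0.2 36.8  0.2]
scene 1.27 1395.0 -0.002 62 [-1.2 -0.2 33.9  0.7]
scene 1.27 1395.0 -0.001 66 [-0.9 -0.1 35.4  0.3]
scene 1.27 1395.0 0 90 [-0.4 -0.5 36.9  0.2]
scene 1.27 1395.0 0.001 115 [-0.  -0.6 38.2  0.1]
scene 1.32 1344.0 -0.002 61 [-1.  -0.3 35.   0.5]
scene 1.32 1344.0 -0.001 76 [-0.6 -0.4 36.7 -0.2]
scene 1.32 1344.0 0 103 [-0.3 -0.6 38.  -0.2]
scene 1.32 1344.0 0.001 128 [ 0.3 -0.8 39.5 -0.1]
```

```bash
python3 -m jog '{"dp":[[-4,-15,-20],[-14,-50,-20],[-25,-90,-20],[-36,-130,-20],[-44.2,-156.1,-20],[-44.2,-156.1,-20],[-44.2,-156.1,-20],[-44.2,-156.1,-20],[-44.2,-156.1,-20],[-44.2,-156.1,-20],[-44.2,-156.1,-20],[-44.2,-156.1,-20]],"delta_rot":[[0,0,2.075],[0,0,2.075],[0,0,2.075],[0,0,2.075],[0,0,2.075],[0,0,2.075],[0,0,2.075],[0,0,2.075],[0,0,2.075],[0,0,2.075],[0,0,2.075],[0,0,2.075]],"gripper":[-1,-1,-1,-1,-1,-1,-1,-1,-1,-1,-1,-1]}'
python3 - <<'E'
from h import *
o=robot.get_obs(); im=robot.camera("wrist"); W=cam("wrist",o)
print(o["position"],o["tool_rot"],np.degrees(R.from_quat(o["tool_rot"]).as_matrix()[:2,0]@np.array([1,0])),o["q"])
im=im[:,:,::-1].copy()
y=np.radians(5.4); Rz=np.array([[np.cos(y),-np.sin(y)],[np.sin(y),np.cos(y)]])
for b in(0,.6):
    for d in(0,.065,.1):
        p=np.array([.565,.0355])+Rz@[.06-d*np.cos(b),-.18]; px=proj(W,[*p,.04+d*np.sin(b)])[0]; print(b,d,p,px.round())
cv2.imwrite("pics/w6.png",im)
E
```

```text
time: 11.45
position: [0.5772, -0.143, 0.2357]
tool_rot: [0.566, 0.824, -0.0, -0.002]
ft_force: [-0.1, -0.2, -0.1]
grip_width: 0.0007
grip_force: 0.0
[ 0.57723898 -0.14302718  0.23574251] [ 5.66320461e-01  8.24182144e-01 -3.02338159e-04 -2.19929493e-03] -20.54355052290511 [-4.30718477e-01  4.73554189e-01  1.49302189e+00  1.66649999e-04
  1.17945387e+00 -7.97506295e-01]
0 0 [ 0.64167321 -0.13805465] [396. 227.]
0 0.065 [ 0.57696169 -0.1441717 ] [325. 207.]
0 0.1 [ 0.54211702 -0.14746549] [285. 197.]
0.6 0 [ 0.64167321 -0.13805465] [396. 227.]
0.6 0.065 [ 0.58826449 -0.14310327] [338. 222.]
0.6 0.1 [ 0.55950594 -0.14582175] [301. 218.]
```

View pics/w6.png

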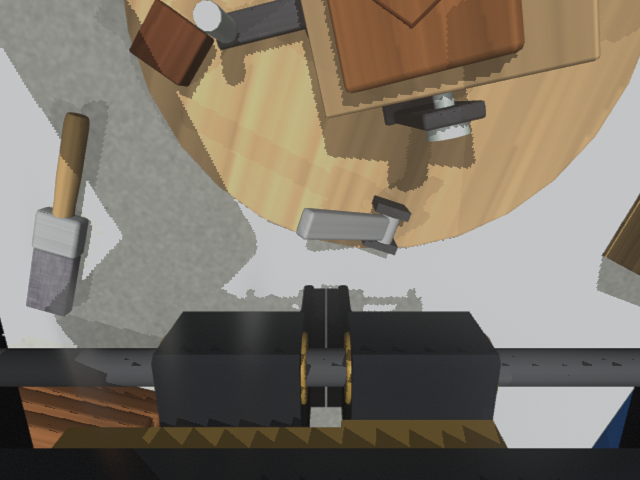

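```bash
python3 -m jog '{"dp":[[0,0,40],[0,0,80],[0,0,115],[0,0,130],[0,0,140],[0,0,150],[0,0,160],[0,0,170],[0,0,178],[0,0,184],[0,0,189],[0,0,189]],"delta_rot":[[0,0,0.27],[0,0,0.27],[0,0,0.27],[0,0,0.27],[0,0,0.27],[0,0,0.27],[0,0,0.27],[0,0,0.27],[0,0,0.27],[0,0,0.27],[0,0,0.27],[0,0,0.27]],"gripper":[-1,-1,-1,-1,-1,-1,-1,-1,-1,-1,-1,-1]}'
```

```text
time: 12.7
position: [0.5771, -0.1438, 0.0487]
tool_rot: [0.67, 0.742, -0.0, -0.0]
ft_force: [0.2, 0.5, 0.3]
grip_width: 0.0004
grip_force: 0.0
```

```bash
for i in 1 ; do python3 -m jog '{"dp":[[0,0,1.5],[0,0,3],[0,0,4]],"delta_rot":[[0,0,0],[0,0,0],[0,0,0]],"gripper":[-1,-1,-1]}'; done; python3 - <<'E'
from h import *
im=robot.camera("scene"); cv2.imwrite("pics/scene7.png",im[:,:,::-1])
print(robot.search_frame("lock_tip","scene")[:2])
E
```

```text
time: 13.0
position: [0.5777, -0.1441, 0.0463]
tool_rot: [0.67, 0.742, 0.0, 0.0]
ft_force: [-2.7, 0.3, 12.0]
grip_width: 0.0006
grip_force: 5.7
[{'rect': [269.9, 295.5, 295.1, 317.1], 'score': 0.51}, {'rect': [408.1, 141.3, 495.8, 219.7], 'score': 0.16}]
```

```bash
python3 -m jog '{"dp":[[0,0,1.5],[0,0,2.5],[0,0,2.5],[0,0,2.5]],"delta_rot":[[0,0,0],[0,0,0],[0,0,0],[0,0,0]],"gripper":[-1,-1,-1,-1]}'
```

```text
time: 13.5
position: [0.5778, -0.1441, 0.0461]
tool_rot: [0.67, 0.742, 0.0, 0.001]
ft_force: [-5.3, 0.8, 18.5]
grip_width: 0.0004
grip_force: 9.6
```

```bash
python3 -m jog '{"dp":[[0,0,2],[0,0,5],[0,0,7],[0,0,7]],"delta_rot":[[0,0,0],[0,0,0],[0,0,0],[0,0,0]],"gripper":[-1,-1,-1,-1]}' && python3 -m jog '{"dp":[[0,0,-20],[0,0,-70],[0,0,-120],[0,0,-170],[0,0,-190],[0,0,-190],[0,0,-190]],"delta_rot":[[0,0,0],[0,0,0],[0,0,0],[0,0,0],[0,0,0],[0,0,0],[0,0,0]],"gripper":[-1,-1,-1,-1,-1,-1,-1]}'
python3 - <<'E'
from h import *
o=robot.get_obs(); w=robot.camera("wrist"); W=cam("wrist",o); cv2.imwrite("pics/wrist8.png",w[:,:,::-1])
for n in("side","scene"):
    im=robot.camera(n); cv2.imwrite(f"pics/{n}8.png",im[:,:,::-1])
y=np.radians(5.4); Rz=np.array([[np.cos(y),-np.sin(y)],[np.sin(y),np.cos(y)]])
for b in(0,.1,.2):
    p=np.array([.565,.0355])+Rz@[.06-.1*np.cos(b),-.18]; P=[*p,.046+.1*np.sin(b)]; print(b,proj(W,P)[0].round(),proj(cam("scene"),P)[0].round())
d=[cv2.resize(w[130:330,200:440,::-1],None,fx=1.6,fy=1.6),cv2.resize(cv2.imread("pics/scene8.png")[205:345,250:418],None,fx=2.286,fy=2.286)]
v=np.hstack(d); e=cv2.resize(cv2.imread("pics/side8.png")[200:330,215:395],None,fx=2,fy=2); v=np.vstack([v,np.pad(e,((0,0),(0,v.shape[1]-e.shape[1]),(0,0)))]); cv2.imwrite("pics/v8.png",v); print(v.shape)
E
python3 tilt.py 8 | grep -E "(side 1.22|scene 1.27).* -0.00"
```

```text
time: 13.9
position: [0.5778, -0.1441, 0.0455]
tool_rot: [0.67, 0.743, 0.0, 0.002]
ft_force: [-15.5, 4.9, 58.0]
grip_width: 0.0008
grip_force: 29.0
time: 14.6
position: [0.5773, -0.1437, 0.2258]
tool_rot: [0.67, 0.742, 0.0, 0.0]
ft_force: [-0.1, -0.3, 0.1]
grip_width: 0.0002
grip_force: 0.0
0 [282. 210.] [274. 285.]
0.1 [282. 213.] [273. 283.]
0.2 [282. 216.] [273. 281.]
(580, 768, 3)
side 1.22 973.0 -0.002 41 [ 0.7  0.3 34.6  1.3]
side 1.22 973.0 -0.001 58 [ 0.6  0.3 35.7  1.7]
scene 1.27 1399.0 -0.002 65 [-1.3 -0.1 33.9  0.8]
scene 1.27 1399.0 -0.001 65 [-0.9 -0.2 35.6  0.5]
```

View pics/v8.png

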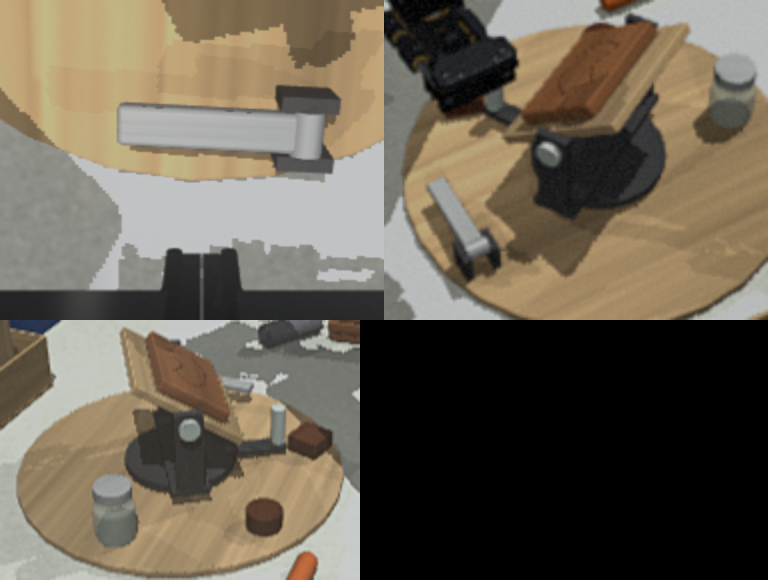

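The views show the lever level, with its tip at about (274, 208) in the wrist picture, close to the predicted (282, 210). The post still points at the square block, the tilt fit gives about 34–35°, and the jar has not moved. I'm handing in.

```bash
python3 -c "
from rig import robot
print(robot.hand_in())"
```

```text
the job is handed in; nothing more can be done
None
```

I handed the job in at about 15 s: the post points at the square block, the board slopes about 34–35° towards the post by camera and contact estimates, the lock lever is pressed to its stop, and nothing else was touched.

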